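# Stay open the supply bin's sprung flap and take out the oil bottle

### The arm

A 7-joint arm with a two-finger parallel gripper is mounted at the origin on a cart in front of the work surface, level with it; the furniture and walls round the work are solid. World frame = base frame: x ahead of the robot, y to its left, z up, the work surface at z = 0. Lengths are in m, angles in rad, forces in N, time in s.
With the tool pointing down it reaches from about 0.4 to 0.9 m from the base axis. Payload 5.5 kg.
Tool frame: the origin (TCP) lies midway between the tips of the shut fingers; the grasp point (between the pads) lies 19 mm behind it (manip.grip_depth is the distance from the TCP to the grasp point, in m); z points along the fingers, y is the line along which they close (so a half turn about z gives the same grasp; the last joint's range is limited). The gripper opens to 92 mm and grips with 3 to 60 N. Pads are 19 mm wide; open, the fingers measure 130 mm over their backs; the gripper's body (75 mm by 190 mm) begins 47 mm behind the grasp point.
Start: joints at [-1.018, 0.501, -0.427, 1.55, 0.221, 1.138, -0.21], TCP at [0.186, 0.623, 0.227] pointing down, gripper open.
Joint ranges: [-2.88, 2.88], [-0.31, 2.03], [-1.54, 1.56], [0.2, 2.42], [-1.41, 4.55], [0.19, 2.02], [-2.57, 2.57]. Speed limits (rad/s): [2.57, 2.57, 3.14, 3.14, 3.14, 3.14, 3.14].

### API

Orientations are given as a unit quaternion [x, y, z, w].
In Python, from bench import manip, effector, viewer gives the robot as it stands. Calls block until the motion is done:
- manip.move_pose(position, orientation): joint-space move of the TCP to a pose.
- manip.servo_line(position, ori=None, vel=0.15): straight line of the TCP; ori=None keeps the orientation; vel is the mean speed in m/s.
- manip.movej(angles): joint-space move.
- effector.open_jaws() and effector.close(f_grip=None): open the fingers fully, or close them until they stop; f_grip is the grip in N (None keeps the last).
- manip.sleep(seconds).
- manip.solve_ik(position, orientation): joint angles nearest the present ones, or None.
- viewer.get_image(name): name is "scene" or "top" or "wrist"; returns the picture (384x512x3 uint8, red, green, blue); there is no depth.
- viewer.get_calibration(name): a dict with "vfov" (degrees; the focal length in pixels is half the picture's height over the tangent of half this angle, whatever the lens; pixels are square), "cx", "cy" (the principal point, pixels), "eye" and "attitude" of the camera in the world. Camera axes: x right, y down, z forward; pixel columns grow to the right and rows downward; lengths in m; the calibration is good to about 2 mm. A picture is of the moment at which its call begins: read the wrist's pose just before it. get_calibration takes no time and is no camera call; for the wrist camera it gives the pose at the moment of the call.
A pose or a line that the arm cannot do raises manip.PlanningError and nothing moves.
- manip.hand_in(): hands the job in; it is judged then, once.
Readings, each from a call of its own:
- manip.current_clock(): time.
- manip.current_q(): joint angles.
- manip.current_joint_velocities(): joint speeds.
- manip.current_tau(): joint torques, N m.
- manip.current_tool_pos(): TCP position.
- manip.current_tcp_rot(): TCP orientation.
- manip.current_force(): force on the tool from outside, world axes, zero at the start.
- manip.current_wrist_torque(): the same for the moment, N m.
- manip.current_finger_gap(): finger opening in m.
- manip.current_gripper_force(): force on a finger pad.
Only numpy, scipy, OpenCV 4.12 (cv2) and the standard library are available. Lean on these libraries where they do the work, as an engineer would, in place of code of your own. Each camera call takes 0.05 s, during which the arm holds its last target. There are 200 camera calls.

### The job

Prop the spring-closed flap of the supply bin well open with the loose stay bar, so that it stays up by itself; then take the immersion oil bottle out of the bin through the opening and stand it upright on the small metal tray. Leave the flap propped on the bar for restocking, and leave the dropper bottle standing and the slide carton lying inside the bin.

Things in the scene. Friction and masses are not known exactly. Their poses are not given: they have to be found in the camera images.
- bin: Fixed supply bin, white sheet metal with a grey front panel and a bare metal flap, 280 mm long (its y). Origin: on the worktop under the bin's middle; x to its back, y along it to the left, z up. Front step: x -140 to -45 mm, flat top at z = 92 mm. Behind it: front wall x -45 to -41 mm, rim z = 130 mm; inside x -41 to +48, y -134 to +134 mm, inner floor z = 50 mm.
- bin_groove (a point): Middle of the floor of the groove in the top of the front step (bin x = -125, z = 84 mm): 17 mm wide, 8 mm deep, open above, running the whole length (y) of the bin. The stay bar's foot stands in it when the flap is propped, anywhere along it.
- flap (a joint): Flap angle, rad: 0 shut (level), grows as its front edge rises, stop at 1.5. A spring and its weight shut it: 1.5 N at the lip when shut, 2.4 N open. Hinge axis along bin y at bin x = +50, z = 132 mm. Metal sheet 4 mm thick, 280 mm long, 123 mm from hinge to front. Propped from the groove to the corner behind the lip it stands at about 1.17 rad, the bar sloping 49 deg in the bin's x-z plane.
- flap_lip (a point): Middle of the lower edge of the lip turned down along the flap's front edge: 3 mm thick, 9 mm below the flap's underside, turning with the flap. Shut, it hangs 25 mm in front of the bin's front wall and 29 mm above the front step: the bar's end goes in under it from the front, over the step; lifted, that end lodges in the corner behind the lip.
- stay_bar: Loose stay bar, aluminium, round black rubber ends, flat on the worktop: 202 mm long (its x), 20 mm wide (y), web 11 mm thick; the ends are cross rollers 14 mm thick, centres 94 mm either side of the middle. Origin: middle, 7 mm below the roller centres. Ends alike. 90 g. Held some 70 mm from one end, the fingers clear the step while the other end goes under the lip.
- oil_bottle: Immersion oil bottle, standing in the bin, in its left or right part (70 mm from the middle): amber glass, round, 31 mm in diameter up to 55 mm, flat black cap 20 mm in diameter, 70 mm high in all, 50 g. Wider than the white dropper bottle. Origin: centre of its foot, z up the bottle.
- dropper_bottle: White dropper bottle with a pointed tip, 24 mm in diameter, 66 mm high, standing in the other part of the bin; it stays there. Origin: centre of its foot.
- slides_carton: Carton of blank slides, 28 x 79 x 22 mm, lying in the middle of the bin, its length (its y) from front to back; it stays there. Origin: centre of its underside.
- tray: Small metal tray, fixed to the worktop, 150 (its x) x 120 (its y) x 14 mm, walls 2 mm, inner floor 2 mm above the worktop. Origin: centre of its underside.

How it is judged:
On the way, in this order (a step that is already met when the one before it is completed fails the run):
1. the flap stands open, above 1.0 rad, on the stay bar alone: the bar rests on the bin and the robot touches neither bar nor flap (value of joint flap above 1 rad and contact force between stay_bar and flap above 0.3 N and contact force between stay_bar and bin above 0.3 N and contact force between each of the arm, the fingers and flap below 0.1 N and contact force between each of the fingers, the arm and stay_bar below 0.1 N), for 0.5 s.
2. the oil bottle is lifted out over the rim of the bin while the flap is propped (value of joint flap above 1 rad and contact force between stay_bar and flap above 0.3 N and contact force between stay_bar and bin above 0.3 N and contact force between each of the arm, the fingers and flap below 0.1 N and z of oil_bottle in the frame of bin above 0.12 m), for 0.05 s.
At the end, for the whole second after the job is handed in: The flap is above 1.0 rad, borne by the stay bar that rests on the bin; the oil bottle stands upright (within 0.12 rad), at rest, on the tray floor; the dropper bottle stands and the carton lies flat (within 0.15 rad) on the bin's inner floor (value of joint flap above 1 rad and contact force between stay_bar and flap above 0.3 N and contact force between stay_bar and bin above 0.3 N and contact force between each of the arm, the fingers and flap below 0.1 N and z of dropper_bottle in the frame of bin between 0.045 and 0.057 m and x of dropper_bottle in the frame of bin between -0.045 and 0.05 m and y of dropper_bottle in the frame of bin between -0.135 and 0.135 m and angle between each of dropper_bottle, slides_carton's own z axis and vertical below 0.15 rad and z of slides_carton in the frame of bin between 0.045 and 0.057 m and x of slides_carton in the frame of bin between -0.045 and 0.05 m and y of slides_carton in the frame of bin between -0.135 and 0.135 m and angle between oil_bottle's own z axis and vertical below 0.12 rad and x of oil_bottle in the frame of tray between -0.065 and 0.065 m and y of oil_bottle in the frame of tray between -0.05 and 0.05 m and z of oil_bottle in the frame of tray between -0.002 and 0.008 m and linear speed of each of oil_bottle, stay_bar below 0.02 m/s); the robot touches nothing.
It fails at once if the oil bottle or the dropper bottle is tipped over (angle between any of oil_bottle, dropper_bottle's own z axis and vertical above 1 rad).
It also fails if it takes over 58 s, if anything falls off the work surface, if the arm or the gripper's body presses on something with over 40 N, if the wrist force passes 120 N, or if a joint passes its speed limit or range.

## Working session

There is one attempt and no reset: what is moved stays moved. The work goes in short steps, each a Python script; the robot and the scene stay as the last script left them, time stands still between calls to the robot, and variables do not carry over. Pictures are saved under pics/ and viewed, at most 10 in all, crops included, and the job is handed in when it is done.

```bash
mkdir -p pics; ls; cat > h.py <<'E'
import numpy as np, cv2
from scipy.spatial.transform import Rotation as R
from bench import manip, effector, viewer
def cal(n):
    c=viewer.get_calibration(n); f=192/np.tan(np.radians(c['vfov'])/2)
    a=np.array(c['attitude'],float)
    M=a if a.shape==(3,3) else R.from_quat(a).as_matrix()
    return dict(f=f,cx=c['cx'],cy=c['cy'],e=np.array(c['eye'],float),M=M)
def ray(k,p):
    d=k['M']@np.array([(p[0]-k['cx'])/k['f'],(p[1]-k['cy'])/k['f'],1]); return k['e'],d/np.linalg.norm(d)
def onz(k,p,z):
    e,d=ray(k,p); return e+d*(z-e[2])/d[2]
def tri(rs):
    A=sum(np.eye(3)-np.outer(d,d) for e,d in rs); b=sum((np.eye(3)-np.outer(d,d))@e for e,d in rs)
    x=np.linalg.solve(A,b); return x,[np.linalg.norm(np.cross(x-e,d)) for e,d in rs]
def proj(k,X):
    c=k['M'].T@(np.array(X)-k['e']); return c[:2]/c[2]*k['f']+[k['cx'],k['cy']]
E
python3 - <<'E'
from h import *
import pickle
D={}
for n in ['scene','top','wrist']:
    print(n,viewer.get_calibration(n)); D[n]=cal(n)
    im=viewer.get_image(n)[...,::-1]; cv2.imwrite(f'pics/{n}0.png',im)
pickle.dump(D,open('cal.pkl','wb'))
a=[cv2.resize(cv2.imread(f'pics/{n}0.png'),(800,600),interpolation=cv2.INTER_CUBIC) for n in ['scene','top']]
cv2.imwrite('pics/s800.png',a[0]);cv2.imwrite('pics/t800.png',a[1])
print(manip.current_tool_pos(),manip.current_tcp_rot(),manip.current_clock())
E
```

```text
pics
scene {'vfov': 44.90847023592205, 'cx': 254.35158773944212, 'cy': 180.5400076861357, 'eye': array([-0.034632  , -0.88516717,  0.72634936]), 'attitude': array([ 0.82745243, -0.22017741,  0.14245007, -0.4965404 ])}
top {'vfov': 43.18343462201194, 'cx': 249.31125259508156, 'cy': 187.3365873964773, 'eye': array([0.47203569, 0.10335086, 1.25191743]), 'attitude': array([-0.70284864,  0.71017497, -0.02194144,  0.03426191])}
wrist {'vfov': 69.15687625422619, 'cx': 260.89395929466815, 'cy': 190.7259924512925, 'eye': array([0.11973084, 0.64330069, 0.38364173]), 'attitude': array([0.79504162, 0.59236603, 0.07735555, 0.10501156])}
[0.18561904 0.6223886  0.22590853] [ 1.44360598e-01  9.89524872e-01 -7.23949569e-04 -1.45610681e-04] 0.15
```

View pics/s800.png

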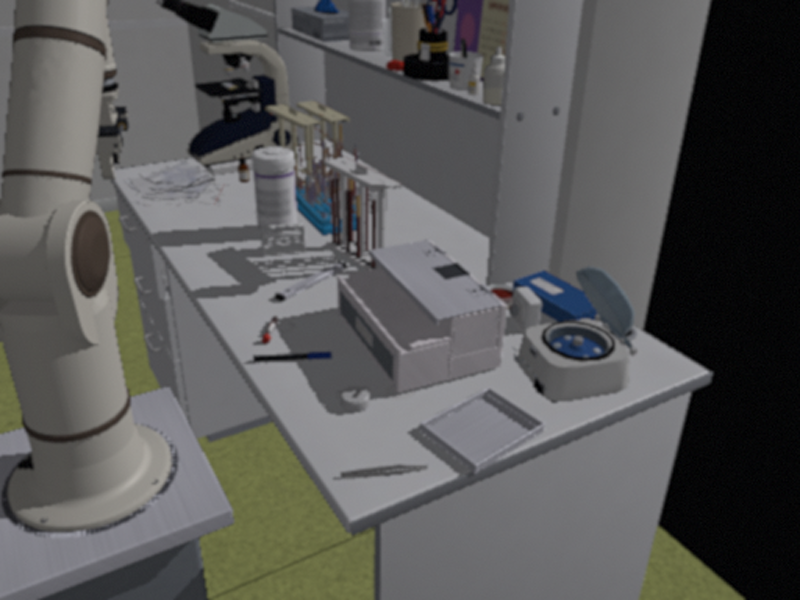

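View pics/t800.png

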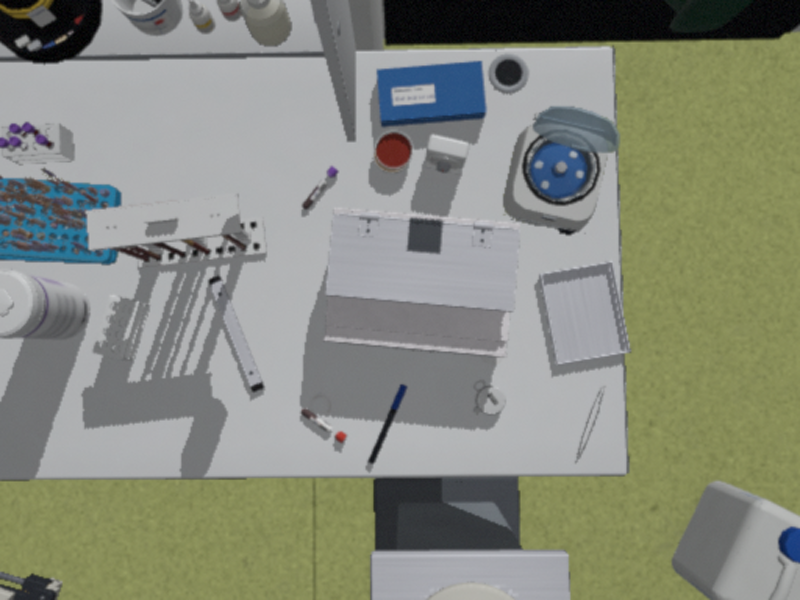

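The scene view shows the shut bin mid-table. In the top view (800 px) the bar runs (215,280)–(258,388), the bin front edge (327,342)–(505,355), and the tray is centred near (584,313). I'll enlarge crops to read them more exactly.

```bash
python3 - <<'E'
from h import *
t=cv2.imread('pics/top0.png');s=cv2.imread('pics/scene0.png')
a=cv2.resize(t[125:275,125:415],(800,414),interpolation=cv2.INTER_CUBIC)  # x2.7586
cv2.imwrite('pics/tc.png',cv2.convertScaleAbs(a,alpha=1.2))
b=cv2.resize(s[145:305,165:365],(750,600),interpolation=cv2.INTER_CUBIC)  # x3.75
cv2.imwrite('pics/sc.png',cv2.convertScaleAbs(b,alpha=1.2))
E
```

```text
(no output)
```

View pics/tc.png

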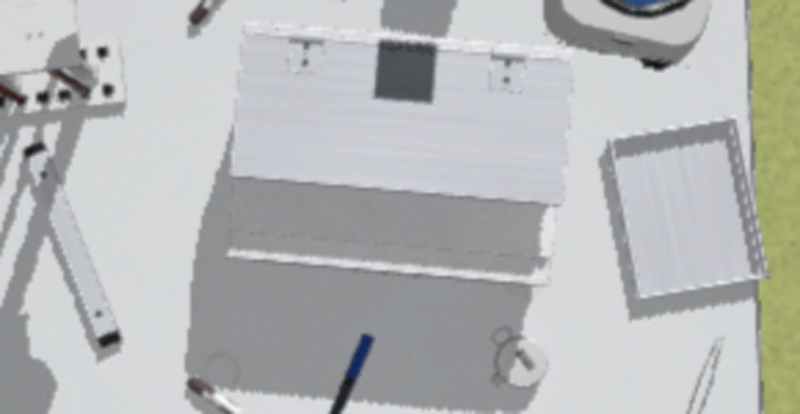

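View pics/sc.png

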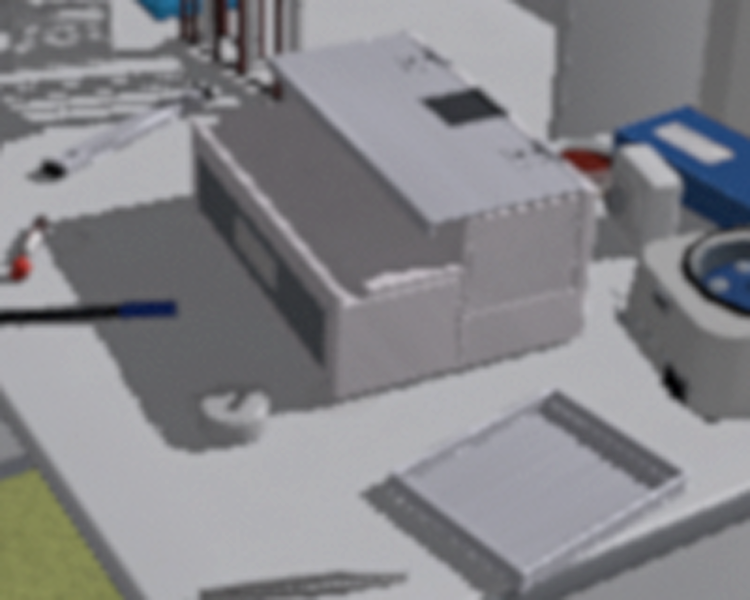

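Crops: bar ends are at tc (36,150)/(108,340) and sc (203,93)/(47,170). The step's front top edge is tc (229,255)–(548,284), sc (197,125)–(335,303). Flap front corners are tc (231,177)/(565,204), sc (272,62)/(432,222).

```bash
python3 - <<'E'
from h import *
import pickle
D=pickle.load(open('cal.pkl','rb'));T=D['top'];S=D['scene']
t=lambda x,y:((x+.5)/2.7586+125-.5,(y+.5)/2.76+125-.5); s=lambda x,y:((x+.5)/3.75+165-.5,(y+.5)/3.75+145-.5)
P={'barfar':((36,150),(203,93),.014),'barnear':((108,340),(47,170),.014),'stepL':((229,255),(197,125),.092),'stepR':((548,284),(335,303),.092),
'flapL':((231,177),(272,62),.134),'flapR':((565,204),(432,222),.134)}
for n,(a,b,z) in P.items():
    x,r=tri([ray(T,t(*a)),ray(S,s(*b))]); print(n,x.round(4),np.round(r,4),'top@z',onz(T,t(*a),z).round(4),'sc@z',onz(S,s(*b),z).round(4))
b=[onz(T,t(*p),z) for p,z in [((229,255),.092),((548,284),.092),((231,177),.134),((565,204),.134),((245,24),.134),((573,50),.134)]]
for p,q in [(0,1),(2,3),(4,5)]:
    d=b[p]-b[q]; print(np.linalg.norm(d),np.degrees(np.arctan2(-d[0],d[1])),(b[p]+b[q])/2)
c=[onz(T,t(*p),.014) for p in [(608,143),(735,119),(766,276),(636,297)]]
print('tray',np.round(c,4),np.mean(c,0))
E
```

```text
barfar [0.5968 0.4122 0.0093] [0.001 0.001] top@z [0.5954 0.4115 0.014 ] sc@z [0.5935 0.4033 0.014 ]
barnear [0.4179 0.3447 0.0084] [0.0007 0.0007] top@z [0.4188 0.3433 0.014 ] sc@z [0.4137 0.3356 0.014 ]
stepL [0.4967 0.2226 0.0877] [0.0025 0.0025] top@z [0.4944 0.2233 0.092 ] sc@z [0.4953 0.2138 0.092 ]
stepR [ 0.4661 -0.0522  0.0876] [0.0006 0.0006] top@z [ 0.4667 -0.0519  0.092 ] sc@z [ 0.4622 -0.0577  0.092 ]
flapL [0.5611 0.2164 0.1309] [0.0023 0.0023] top@z [0.5588 0.2171 0.134 ] sc@z [0.5601 0.2096 0.134 ]
flapR [ 0.5333 -0.0617  0.1358] [0.0003 0.0003] top@z [ 0.5332 -0.0618  0.134 ] sc@z [ 0.5354 -0.0593  0.134 ]
0.27659973557176126 -5.743133723793478 [0.48051165 0.08572391 0.092     ]
0.2801435947116131 -5.253753885002612 [0.54601102 0.07763506 0.134     ]
0.2775703518060551 -5.324540103316203 [0.6756892  0.06667432 0.134     ]
tray [[ 0.5959 -0.1206  0.014 ]
 [ 0.6168 -0.2384  0.014 ]
 [ 0.4717 -0.2619  0.014 ]
 [ 0.4537 -0.1426  0.014 ]] [ 0.53452073 -0.190876    0.014     ]
```

```bash
cat >> h.py <<'E'
O=np.array([.6192,.0715]); YAW=np.radians(-5.45)
def setbin(o,yaw):
    global O,YAW; O=np.array(o);YAW=yaw
def bw(x,y,z):
    c,s=np.cos(YAW),np.sin(YAW); return np.array([O[0]+c*x-s*y,O[1]+s*x+c*y,z])
def quat(phi,yaw):  # tool down when phi=0, phi tips tool z ahead along yaw; tool x = -heading
    b=np.array([np.cos(yaw),np.sin(yaw),0]);Z=np.array([0,0,1.])
    z=np.sin(phi)*b-np.cos(phi)*Z; x=-(np.cos(phi)*b+np.sin(phi)*Z)
    return R.from_matrix(np.c_[x,np.cross(z,x),z]).as_quat()
L=.188; G=.125   # roller distance; head-centre to grip
DT=.006          # bar axis to finger tip, along tool z
def head(th,rho=.112):
    return np.array([.050-np.cos(th)*rho-.009*np.sin(th), .132+np.sin(th)*rho-.009*np.cos(th)])
def barpose(H,phi,y=0.):
    g=H-G*np.array([np.cos(phi),np.sin(phi)])+DT*np.array([np.sin(phi),-np.cos(phi)])
    return bw(g[0],y,g[1]),quat(phi,YAW)
def raise_wp():
    w=[]
    for th in np.linspace(0.05,1.28,9):
        H=head(th); w.append((H,np.arcsin((H[1]-.106)/L)))
    from scipy.optimize import brentq
    for fz in (.098,.091):
        F=np.array([-.1248,fz]); th=brentq(lambda t:np.linalg.norm(head(t,.113)-F)-L,.8,1.45)
        H=head(th,.113); d=H-F; w.append((H,np.arctan2(d[1],d[0])))
    return w
E
python3 - <<'E'
from h import *
far=np.array([.5960,.4118]);near=np.array([.4186,.3440]);m=(far+near)/2;b=(far-near)/np.linalg.norm(far-near);yb=np.arctan2(b[1],b[0])
g=m-.031*b; print('grip',g,np.degrees(yb))
q=quat(0,yb)
def chk(n,p,o):
    s=manip.solve_ik(p,o); print(n,p.round(3),None if s is None else np.round(s,2))
chk('pre',np.array([*g,.1]),q);chk('g',np.array([*g,.001]),q)
chk('pre',*barpose(np.array([-.12,.106]),0))
for H,ph in raise_wp(): chk(f'{H.round(4)} {np.degrees(ph):.1f}',*barpose(H,ph))
for y in(-.066,.066):
  for t in (25,35): chk(f'bottle{y} {t}',bw(0,y,.08),quat(np.radians(t),YAW))
chk('tray',np.array([.534,-.19,.04]),quat(.5,YAW))
np.save('g.npy',[*g,yb])
E
```

```text
grip [0.47834279 0.36683293] 20.916213624117848
pre [0.478 0.367 0.1  ] [-0.37  0.57 -0.44  1.77  0.31  0.87  0.99]
g [0.478 0.367 0.001] [-0.4   0.72 -0.4   1.8   0.41  0.7   0.91]
pre [0.375 0.095 0.1  ] [-0.13  0.22 -0.2   2.29  0.07  0.64  1.09]
[-0.0623  0.1286] 6.9 [0.434 0.089 0.108] [-0.16  0.23 -0.16  2.25  0.16  0.56  1.04]
[-0.0615  0.1458] 12.2 [0.438 0.089 0.113] [-0.21  0.18 -0.13  2.31  0.25  0.47  0.92]
[-0.0581  0.1628] 17.6 [0.445 0.088 0.119] [-0.26  0.15 -0.11  2.37  0.41  0.38  0.74]
[-0.0521  0.1789] 22.8 [0.455 0.087 0.125] [-0.31  0.13 -0.08  2.41  0.68  0.31  0.46]
[-0.0437  0.194 ] 27.9 [0.469 0.086 0.13 ] None
[-0.0331  0.2076] 32.7 [0.485 0.084 0.135] None
[-0.0205  0.2195] 37.1 [0.503 0.083 0.139] None
[-0.0063  0.2292] 41.0 [0.523 0.081 0.143] None
[0.0093 0.2367] 44.1 [0.543 0.079 0.145] None
[0.0035 0.2354] 47.0 [0.542 0.079 0.14 ] None
[-0.0015  0.233 ] 49.0 [0.541 0.079 0.135] None
bottle-0.066 25 [0.613 0.006 0.08 ] [ 0.01  0.43 -0.14  2.15  0.8   0.19  0.62]
bottle-0.066 35 [0.613 0.006 0.08 ] [ 0.29  0.47 -0.48  2.27  2.09  0.36 -0.62]
bottle0.066 25 [0.625 0.137 0.08 ] [-0.32  0.47 -0.05  2.07  0.81  0.29  0.37]
bottle0.066 35 [0.625 0.137 0.08 ] [-0.53  0.48  0.13  2.2   1.86  0.24 -0.76]
tray [ 0.534 -0.19   0.04 ] [ 1.11  0.64 -0.85  2.28  1.9   0.3   0.12]
```

```bash
cat >> h.py <<'E'
AL=np.radians(22); 
def barpose(H,phi,y=0.,al=None,dt=.003):
    al=AL if al is None else al; t=phi-al
    g=H-G*np.array([np.cos(phi),np.sin(phi)])+dt*np.array([np.sin(t),-np.cos(t)])
    return bw(g[0],y,g[1]),quat(t,YAW)
E
python3 - <<'E'
from h import *
g=np.load('g.npy'); yb=g[2]
for a in (12,17,22,27):
    al=np.radians(a); r=[]
    P=[(np.array([*g[:2],.1]),quat(-al,yb)),(np.array([*g[:2],.005]),quat(-al,yb)),barpose(np.array([-.12,.106]),0,al=al)]+[barpose(H,p,al=al) for H,p in raise_wp()]
    for p in P:
        s=manip.solve_ik(*p); r.append('None' if s is None else str(np.round(s[3:6],2)))
    print(a,*r)
E
```

```text
12 [1.58 0.23 1.13] [1.6  0.29 0.99] [2.13 0.   0.88] [2.09 0.05 0.81] [2.15 0.08 0.72] [2.21 0.12 0.63] [2.25 0.19 0.54] [2.29 0.3  0.45] [2.32 0.46 0.37] [2.34 0.68 0.31] [2.35 0.94 0.27] [2.35 1.21 0.24] [2.4  1.63 0.25] [2.4  1.78 0.52]
17 [1.5  0.21 1.24] [1.52 0.26 1.1 ] [ 2.07 -0.01  0.97] [2.02 0.03 0.91] [2.08 0.05 0.82] [2.14 0.08 0.73] [2.19 0.12 0.64] [2.22 0.19 0.56] [2.25 0.28 0.47] [2.28 0.4  0.4 ] [2.29 0.56 0.34] [2.29 0.72 0.29] [2.33 1.03 0.24] [2.37 1.34 0.23]
22 [1.41 0.19 1.34] [1.43 0.24 1.21] [ 2.   -0.01  1.06] [1.95 0.02 1.01] [2.02 0.03 0.92] [2.07 0.05 0.83] [2.12 0.08 0.74] [2.16 0.12 0.66] [2.19 0.18 0.58] [2.21 0.25 0.5 ] [2.22 0.34 0.44] [2.22 0.43 0.38] [2.26 0.61 0.32] [2.3  0.79 0.27]
27 [1.33 0.18 1.45] [1.34 0.22 1.33] [ 1.94 -0.01  1.15] [1.89 0.01 1.1 ] [1.95 0.02 1.02] [2.   0.03 0.93] [2.05 0.05 0.85] [2.09 0.08 0.76] [2.12 0.11 0.68] [2.14 0.16 0.61] [2.15 0.22 0.54] [2.15 0.27 0.49] [2.19 0.37 0.41] [2.23 0.47 0.36]
```

```bash
python3 - <<'E'
from h import *
g=np.load('g.npy'); yb=g[2]; q=quat(-AL,yb); z=R.from_quat(q).as_matrix()[:,2]
p=np.array([*g[:2],.005])
manip.move_pose(p-.09*z,q); print(manip.current_clock())
manip.servo_line(p,vel=.12)
print(manip.current_tool_pos(),manip.current_force())
effector.close(f_grip=60); print(manip.current_finger_gap(),manip.current_gripper_force())
manip.servo_line(p+[0,0,.13],vel=.2); print(manip.current_clock(),manip.current_finger_gap())
P=barpose(np.array([-.13,.106]),0)
manip.move_pose(P[0]+[0,0,.06],P[1])
print(manip.current_clock(),manip.current_tool_pos(),manip.current_force())
import pickle
D=pickle.load(open('cal.pkl','rb'));
for n in ['scene','top']: cv2.imwrite(f'pics/{n}1.png',viewer.get_image(n)[...,::-1])
t=cv2.imread('pics/top1.png');s=cv2.imread('pics/scene1.png')
a=cv2.resize(t[100:275,185:385],None,fx=2,fy=2,interpolation=3); b=cv2.resize(s[120:295,165:365],None,fx=2,fy=2,interpolation=3)
cv2.imwrite('pics/c1.png',np.hstack([a,b]))
E
```

```text
1.7417
[0.47897161 0.36746429 0.00562541] [ 0.57861528 -0.14790265  0.48774803]
0.01900623516991115 59.97560799121857
4.5667 0.01933123508510246
5.7083 [0.36506982 0.09710788 0.1631893 ] [-0.25381689  0.32024262 -0.93455159]
```

View pics/c1.png

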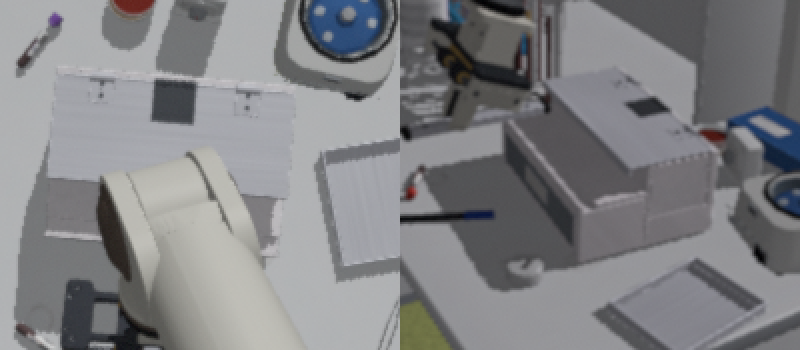

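Grip is fine (gap 19 mm, 60 N). The outside views hide the bar behind the arm, so I'll look with the wrist camera.

```bash
python3 - <<'E'
from h import *
import pickle
k=cal('wrist'); im=viewer.get_image('wrist')[...,::-1].copy(); cv2.imwrite('pics/w1.png',im); pickle.dump(k,open('w1.pkl','wb'))
print(k['e'],k['M'][:,2], manip.current_tool_pos(), 2*np.arcsin(0), quat(-AL,YAW), manip.current_tcp_rot())
# predicted
for n,p in dict(stepL=bw(-.14,.14,.092),stepR=bw(-.14,-.14,.092),flapL=bw(-.073,.14,.134),flapR=bw(-.073,-.14,.134),head=bw(-.13,0,.166)).items(): print(n,proj(k,p)*800/512)
cv2.imwrite('pics/w1b.png',cv2.resize(im,(800,600),interpolation=3))
E
```

```text
[0.36036932 0.09863122 0.33548238] [-0.12080017  0.01297174 -0.99259209] [0.36490233 0.09733614 0.16309602] 0.0 [ 0.04666881  0.98051718  0.0090715  -0.19059323] [ 0.04525612  0.98060262  0.0093871  -0.19047902]
stepL [669.81186076 583.81859834]
stepR [133.12218812 583.07370357]
flapL [743.25690786 814.68286158]
flapR [ 55.67986287 814.25404477]
head [399.09505642 725.96556082]
```

View pics/w1b.png

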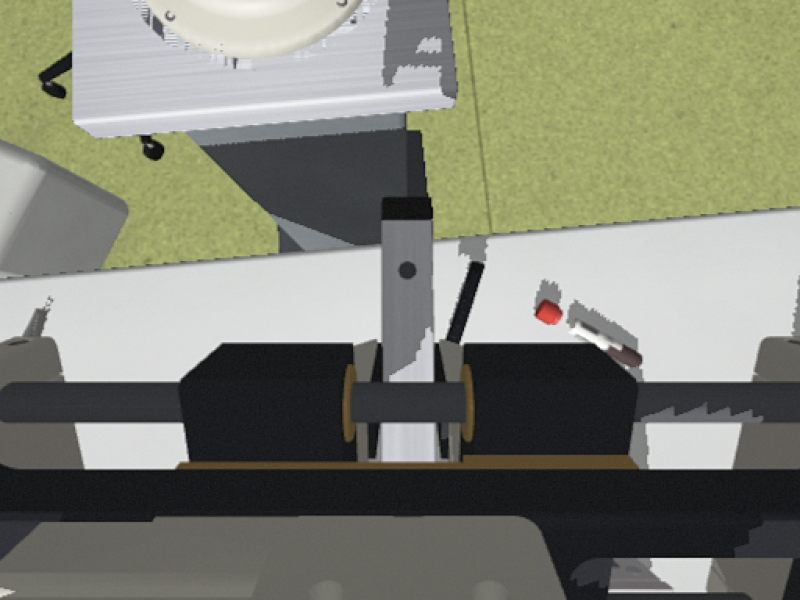

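Wrist view: bar is straight in the jaws. Its foot end is at rows 198–218, columns 383–433. I'll use this to get the true foot position and the bar's slope.

```bash
python3 - <<'E'
from h import *
import pickle
k=pickle.load(open('w1.pkl','rb'))
c,s=np.cos(YAW),np.sin(YAW)
def tobin(p): d=p[:2]-O; return np.array([c*d[0]+s*d[1],-s*d[0]+c*d[1],p[2]])
for px in [(408,198),(408,218),(383,208),(433,208)]:
    for z in (.166,.173): print(px,z,tobin(onz(k,np.array(px)*.64,z)).round(4))
print('tcp bin',tobin(manip.current_tool_pos()))
print('want',barpose(np.array([-.13,.166]),0)[0])
e=R.from_quat(manip.current_tcp_rot()).as_matrix(); print(np.degrees(np.arcsin(e[:,2]@[c,s,0])))
E
```

```text
(408, 198) 0.166 [-0.3217  0.0027  0.166 ]
(408, 198) 0.173 [-0.3191  0.0027  0.173 ]
(408, 218) 0.166 [-0.3133  0.0027  0.166 ]
(408, 218) 0.173 [-0.3111  0.0027  0.173 ]
(383, 208) 0.166 [-0.3175 -0.0073  0.166 ]
(383, 208) 0.173 [-0.3151 -0.0069  0.173 ]
(433, 208) 0.166 [-0.3175  0.0128  0.166 ]
(433, 208) 0.173 [-0.3151  0.0124  0.173 ]
tcp bin [-0.25560195  0.0015669   0.16309602]
want [0.364234   0.09582589 0.16321845]
-21.98846488889796
```

```bash
sed -i 's/^L=.188; G=.125 .*/L=.188; G=.1265/; s/dt=.003/dt=.0015/' h.py; python3 - <<'E'
from h import *
c,s=np.cos(YAW),np.sin(YAW)
def rep(n): 
    f=manip.current_force(); p=manip.current_tool_pos(); print(n,round(manip.current_clock(),2),np.round(f,2),'M',np.round(manip.current_wrist_torque(),2),p.round(4),round(manip.current_finger_gap(),4))
rep('0')
def go(H,ph,v): P=barpose(np.array(H),ph); manip.servo_line(P[0],P[1],vel=v)
go([-.13,.106],0,.15); rep('low')
go([-.059,.106],0,.08); rep('in')
for i,(H,ph) in enumerate(raise_wp()[:5]): go(H,ph,.06); rep(i)
cv2.imwrite('pics/top2.png',viewer.get_image('top')[...,::-1]);cv2.imwrite('pics/scene2.png',viewer.get_image('scene')[...,::-1])
t=cv2.imread('pics/top2.png');q=cv2.imread('pics/scene2.png')
a=cv2.resize(t[100:275,185:385],None,fx=2,fy=2,interpolation=3); b=cv2.resize(q[120:295,165:365],None,fx=2,fy=2,interpolation=3)
cv2.imwrite('pics/c2.png',np.hstack([a,b]))
E
```

```text
0 5.86 [ 0.04  0.06 -0.57] M [ 0.   -0.52  0.03] [0.3649 0.0973 0.1631] 0.0191
low 6.4 [-0.37 -0.14 -1.52] M [-0.02 -0.54  0.02] [0.3633 0.0964 0.1047] 0.0193
in 7.44 [-0.42 -0.56 -0.97] M [-0.02 -0.44 -0.02] [0.4333 0.0893 0.1046] 0.0189
0 7.72 [ 0.   -0.88 -3.91] M [ 0.05 -0.04 -0.01] [0.4301 0.0894 0.1126] 0.0193
1 7.97 [-0.75 -0.62 -1.6 ] M [0.06 0.04 0.02] [0.4345 0.089  0.118 ] 0.0191
2 8.27 [ 2.64 -1.35 -2.99] M [-0.05 -0.23 -0.01] [0.4417 0.0882 0.1232] 0.019
3 8.61 [-0.18 -0.29 -3.08] M [0.02 0.42 0.03] [0.4505 0.0875 0.1279] 0.0187
4 8.99 [-0.66  0.6  -3.01] M [ 0.08  0.54 -0.01] [0.464  0.0862 0.133 ] 0.0192
```

View pics/c2.png

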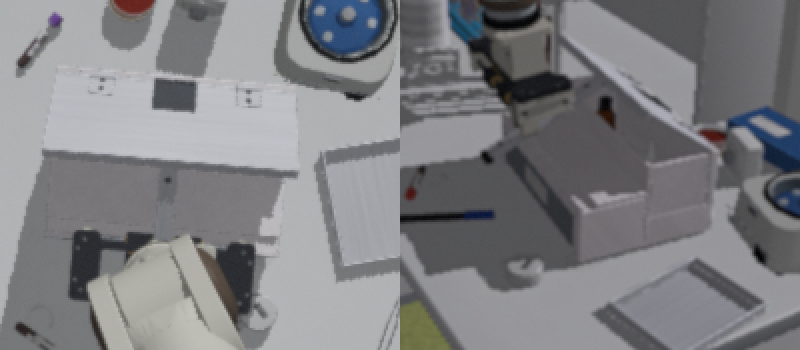

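The flap is rising on the bar (bar head near (167,165) in the top crop). The amber oil bottle shows at (607,110) in the scene crop, so it is in the left part. Continue.

```bash
python3 - <<'E'
from h import *
def rep(n): 
    f=manip.current_force(); p=manip.current_tool_pos(); print(n,round(manip.current_clock(),2),np.round(f,2),'M',np.round(manip.current_wrist_torque(),2),p.round(4),round(manip.current_finger_gap(),4))
def go(H,ph,v): 
    P=barpose(np.array(H),ph); manip.servo_line(P[0],P[1],vel=v); return P[0]
W=raise_wp()
for i,(H,ph) in enumerate(W[5:]): p=go(H,ph,.06 if i<4 else .03); rep(i); print('   tgt',p.round(4))
cv2.imwrite('pics/top3.png',viewer.get_image('top')[...,::-1]);cv2.imwrite('pics/scene3.png',viewer.get_image('scene')[...,::-1])
t=cv2.imread('pics/top3.png');q=cv2.imread('pics/scene3.png')
a=cv2.resize(t[100:275,185:385],None,fx=2,fy=2,interpolation=3); b=cv2.resize(q[120:225,205:325],(400,350),interpolation=3)
cv2.imwrite('pics/c3.png',np.hstack([a,b]))
E
```

```text
0 9.52 [-1.36 -0.02 -3.43] M [ 0.08  0.77 -0.03] [0.4801 0.0847 0.1376] 0.0193
   tgt [0.4806 0.0847 0.1378]
1 9.97 [-1.24 -1.15 -2.79] M [0.15 0.98 0.02] [0.4983 0.0829 0.1415] 0.0192
   tgt [0.4988 0.083  0.1417]
2 10.46 [-2.16 -0.06 -3.72] M [ 0.04  1.07 -0.09] [0.518  0.0811 0.1447] 0.0192
   tgt [0.5183 0.0811 0.1449]
3 10.95 [-1.76  0.55 -2.79] M [ 0.1   1.19 -0.07] [0.5381 0.0792 0.1472] 0.0193
   tgt [0.5385 0.0792 0.1474]
4 11.3 [-1.63  0.25 -3.53] M [ 0.11  1.24 -0.09] [0.5368 0.0795 0.1414] 0.019
   tgt [0.5374 0.0793 0.1416]
5 11.64 [-1.02 -0.2  -3.33] M [ 0.11  1.28 -0.12] [0.5362 0.0796 0.1364] 0.0192
   tgt [0.5358 0.0795 0.1361]
```

View pics/c3.png

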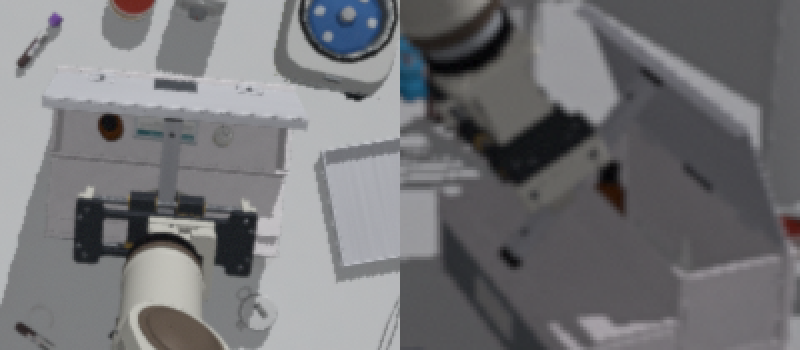

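The flap is up. The top crop shows the oil bottle at (111,127), the dropper at (224,135) and the bar's foot over the groove with no support force yet. I'll feel downward.

```bash
python3 - <<'E'
from h import *
import pickle
D=pickle.load(open('cal.pkl','rb'))
fp=(proj(D['scene'],bw(-.125,0,.091))-[205,120])*3.333+[400,0]; print('pred foot px',fp)
p0=manip.current_tool_pos(); t=barpose(*raise_wp()[-1])[0]
for i in range(1,7):
    manip.servo_line(t-[0,0,.001*i],vel=.02); manip.sleep(.1)
    f=np.mean([manip.current_force() for _ in range(5)],0); print(i,f.round(2),manip.current_wrist_torque().round(2),manip.current_tool_pos().round(4),round(manip.current_clock(),2))
    if f[2]>2: break
E
```

```text
pred foot px [510.68573597 258.86181911]
1 [-1.06  0.99 -3.51] [ 0.09  1.17 -0.08] [0.536  0.0795 0.1353] 12.09
2 [-2.79 -1.61  3.2 ] [-0.1   0.86 -0.05] [0.5364 0.0796 0.1347] 12.44
```

Contact came at the groove-floor height, so release and back off along the tool axis.

```bash
python3 - <<'E'
from h import *
effector.open_jaws(); print(manip.current_finger_gap(),manip.current_clock())
z=R.from_quat(manip.current_tcp_rot()).as_matrix()[:,2]; p=manip.current_tool_pos()
manip.servo_line(p-.15*z,vel=.2); manip.sleep(.2)
for n in ['top','scene']: cv2.imwrite(f'pics/{n}4.png',viewer.get_image(n)[...,::-1])
print(manip.current_clock(),manip.current_tool_pos())
t=cv2.imread('pics/top4.png');q=cv2.imread('pics/scene4.png')
a=cv2.resize(t[125:225,205:305],(400,400),interpolation=3); b=cv2.resize(q[125:225,245:345],(400,400),interpolation=3)
cv2.imwrite('pics/c4.png',cv2.convertScaleAbs(np.hstack([a,b]),alpha=1.3))
E
```

```text
0.09160883731775414 13.6667
14.8667 [0.46765737 0.08578169 0.2666811 ]
```

View pics/c4.png

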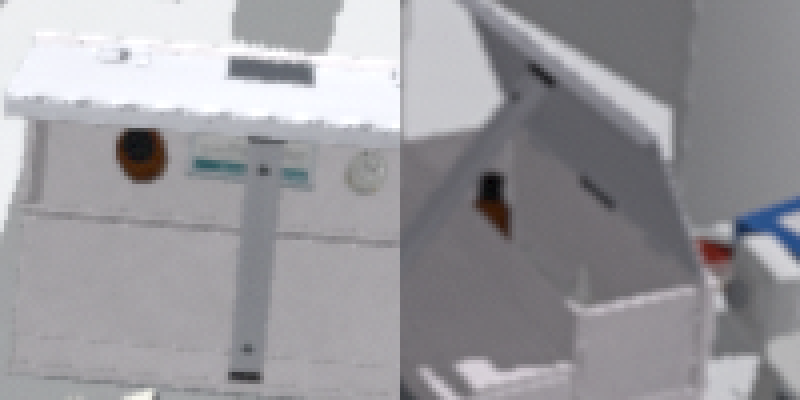

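Flap stands on the bar alone, foot at (245,375) and head at (265,140) in the left crop. The oil bottle's cap is at (139,143) left and its top at (491,177) right.

```bash
python3 - <<'E'
from h import *
import pickle
D=pickle.load(open('cal.pkl','rb'));T=D['top'];S=D['scene']
u=lambda x,y,ox,oy:((x+.5)/4+ox-.5,(y+.5)/4+oy-.5)
c,s=np.cos(YAW),np.sin(YAW)
def tobin(p): d=p[:2]-O; return np.array([c*d[0]+s*d[1],-s*d[0]+c*d[1],p[2]]).round(4)
x,r=tri([ray(T,u(139,143,205,125)),ray(S,u(91,177,245,125))]); print('cap tri',x,tobin(x),np.round(r,4))
e=onz(T,u(139,143,205,125),.12);print('top@.12',e,tobin(e))
for px,z in [((117,158),.05+.03),((167,158),.08),((142,184),.05)]: e=onz(T,u(*px,205,125),z);print(px,tobin(e))
e=onz(T,u(368,168,205,125),.1);print('dropper',tobin(e)); e=onz(T,u(252,165,205,125),.072);print('carton',tobin(e))
e=onz(T,u(245,375,205,125),.095);print('foot',tobin(e))
e=onz(T,u(265,140,205,125),.237);print('head',tobin(e))
b=onz(T,u(139,143,205,125),.12)
for t in (22,26,30,34):
  for dy in (0,-.004): 
    for z in (.09,.25):
      p=b.copy();p[2]=z; sol=manip.solve_ik(p,quat(np.radians(t),YAW)); print(t,z,None if sol is None else np.round(sol,2))
for t in (22,28): sol=manip.solve_ik([.534,-.19,.05],quat(np.radians(t),YAW)); print('tray',t,sol)
E
```

```text
cap tri [0.62610327 0.1453665  0.12092073] [-1.000e-04  7.420e-02  1.209e-01] [0. 0.]
top@.12 [0.62620511 0.14541393 0.12      ] [-0.      0.0742  0.12  ]
(117, 158) [-0.005   0.0888  0.08  ]
(167, 158) [-0.0025  0.0585  0.08  ]
(142, 184) [-0.0163  0.0736  0.05  ]
dropper [-0.001  -0.0623  0.1   ]
carton [-0.0015  0.0065  0.072 ]
foot [-0.13    0.0005  0.095 ]
head [-0.0084  0.0024  0.237 ]
22 0.09 [-0.13  0.48 -0.29  2.01  0.78  0.43  0.43]
22 0.25 [-0.12  0.25 -0.29  1.89  0.38  0.7   0.84]
22 0.09 [-0.13  0.48 -0.29  2.01  0.78  0.43  0.43]
22 0.25 [-0.12  0.25 -0.29  1.89  0.38  0.7   0.84]
26 0.09 [-0.25  0.46 -0.16  2.07  0.94  0.34  0.24]
26 0.25 [-0.11  0.22 -0.32  1.95  0.49  0.63  0.73]
26 0.09 [-0.25  0.46 -0.16  2.07  0.94  0.34  0.24]
26 0.25 [-0.11  0.22 -0.32  1.95  0.49  0.63  0.73]
30 0.09 [-0.49  0.45  0.1   2.13  1.12  0.23  0.  ]
30 0.25 [-0.11  0.2  -0.33  2.01  0.62  0.56  0.59]
30 0.09 [-0.49  0.45  0.1   2.13  1.12  0.23  0.  ]
30 0.25 [-0.11  0.2  -0.33  2.01  0.62  0.56  0.59]
34 0.09 [-0.07  0.49 -0.43  2.16  1.64  0.46 -0.44]
34 0.25 [-0.13  0.19 -0.33  2.06  0.79  0.5   0.41]
34 0.09 [-0.07  0.49 -0.43  2.16  1.64  0.46 -0.44]
34 0.25 [-0.13  0.19 -0.33  2.06  0.79  0.5   0.41]
tray 22 [ 0.9174268   0.53280154 -0.6573823   2.19846161  1.0328823   0.24066077
  0.88600731]
tray 28 [ 1.27888262  0.7566022  -1.08110698  2.26702354  1.72372293  0.46603241
  0.36196143]
```

Propped, but at mid-length the bar would foul the gripper's 190 mm body when it reaches the bottle (bin y ≈ +0.07). I'll take the bar again and shift the prop to bin y = -0.075.

```bash
python3 - <<'E'
from h import *
def rep(n): 
    f=np.mean([manip.current_force() for _ in range(5)],0); print(n,round(manip.current_clock(),2),np.round(f,2),'M',np.round(manip.current_wrist_torque(),2),manip.current_tool_pos().round(4),round(manip.current_finger_gap(),4))
W=raise_wp(); Y=-.075
t,q=barpose(*W[-1]); 
for k in (-3,-2,-1): assert manip.solve_ik(*barpose(*W[k],y=Y)) is not None
manip.servo_line(t-[0,0,.002],q,vel=.15); rep('at')
effector.close(f_grip=60); rep('gr')
manip.servo_line(*barpose(*W[-2]),vel=.05);manip.servo_line(*barpose(*W[-3]),vel=.05); rep('up')
for y in (-.025,-.05,-.075): manip.servo_line(*barpose(*W[-3],y=y),vel=.08); rep(y)
manip.servo_line(*barpose(*W[-2],y=Y),vel=.03); manip.servo_line(*barpose(*W[-1],y=Y),vel=.03); rep('dn')
t,q=barpose(*W[-1],y=Y)
for i in range(1,6):
    manip.servo_line(t-[0,0,.001*i],vel=.02); manip.sleep(.1); rep(i)
    if np.mean([manip.current_force()[2] for _ in range(5)])>1: break
for n in ['top','scene']: cv2.imwrite(f'pics/{n}5.png',viewer.get_image(n)[...,::-1])
E
```

```text
at 16.02 [ 0.02  0.16 -1.08] M [ 0.04  0.54 -0.01] [0.5358 0.0797 0.1342] 0.0917
gr 17.14 [-0.22 -1.41  0.11] M [-0.04  0.64  0.06] [0.5357 0.0794 0.134 ] 0.0189
up 17.74 [-1.52  0.21 -2.69] M [0.2  1.03 0.13] [0.5383 0.0787 0.1469] 0.0193
-0.025 18.21 [-1.25  0.37 -1.78] M [ 0.03  0.99 -0.11] [0.5355 0.0541 0.147 ] 0.0191
-0.05 18.67 [-1.82  1.31 -3.07] M [0.16 1.02 0.02] [0.5337 0.0296 0.1473] 0.0189
-0.075 19.12 [-1.93  0.19 -2.73] M [0.11 0.99 0.01] [0.5314 0.0048 0.1474] 0.0191
dn 19.82 [-0.78  0.52 -2.53] M [ 0.13  1.19 -0.07] [0.5289 0.0051 0.1363] 0.0189
1 20.17 [-2.7   0.29 -2.6 ] M [ 0.17  1.17 -0.  ] [0.5291 0.0048 0.1354] 0.0189
2 20.52 [-1.13  0.26 -1.25] M [0.07 0.8  0.06] [0.5291 0.0049 0.1345] 0.0197
3 20.87 [-1.36 -0.59  5.51] M [-0.15  0.33 -0.06] [0.5297 0.0048 0.134 ] 0.019
```

The foot is seated again (the force rises at groove-floor height). Release, retreat and go for the bottle with a 24° tilt, which should clear the lip and rim.

```bash
python3 - <<'E'
from h import *
def rep(n): 
    f=np.mean([manip.current_force() for _ in range(5)],0); print(n,round(manip.current_clock(),2),np.round(f,2),manip.current_tool_pos().round(4),round(manip.current_finger_gap(),4))
effector.open_jaws()
z=R.from_quat(manip.current_tcp_rot()).as_matrix()[:,2]; p=manip.current_tool_pos()
manip.servo_line(p-.15*z,vel=.25); rep('ret')
q=quat(np.radians(24),YAW); z=R.from_quat(q).as_matrix()[:,2]
t=bw(.005,.0705,.088); pre=t-.19*z
manip.move_pose(pre,q); rep('pre')
for n in ['top','scene']: cv2.imwrite(f'pics/{n}6.png',viewer.get_image(n)[...,::-1])
for d in (.1,.05,.02,0): 
    manip.servo_line(t-d*z,q,vel=.12); rep(d)
    if np.linalg.norm(manip.current_force())>8: break
for n in ['top','scene']: cv2.imwrite(f'pics/{n}7.png',viewer.get_image(n)[...,::-1])
a=[cv2.resize(cv2.imread(f)[y:y+100,x:x+100],(400,400),interpolation=3) for f,x,y in [('pics/top6.png',205,125),('pics/scene7.png',235,110)]]
cv2.imwrite('pics/c7.png',cv2.convertScaleAbs(np.hstack(a),alpha=1.3))
E
```

```text
ret 23.07 [-0.29  0.01 -1.08] [0.4606 0.0112 0.266 ] 0.0917
pre 23.77 [ 0.66 -0.1   0.4 ] [0.5531 0.1482 0.2592] 0.092
0.1 24.77 [-0.24 -0.21  0.37] [0.5905 0.1453 0.1801] 0.0922
0.05 25.34 [-0.6  -0.89  0.34] [0.6107 0.1436 0.1342] 0.0921
0.02 25.74 [ 0.61 -0.49  1.07] [0.6227 0.1423 0.1067] 0.0917
0 26.06 [ 0.05 -3.08 -0.66] [0.6305 0.1403 0.088 ] 0.0915
```

View pics/c7.png

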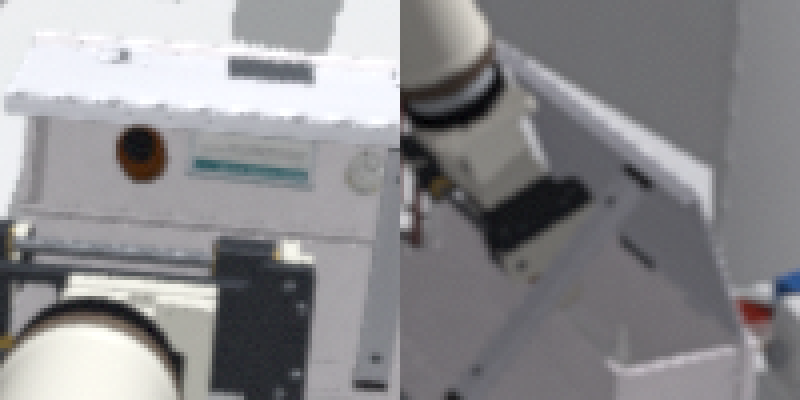

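The prop holds with the bar at the right, and the gripper is in the bin beside it; the left finger just brushes the wall (3 N). Close and lift out.

```bash
python3 - <<'E'
from h import *
def rep(n): 
    f=np.mean([manip.current_force() for _ in range(5)],0); print(n,round(manip.current_clock(),2),np.round(f,2),manip.current_tool_pos().round(4),round(manip.current_finger_gap(),4))
effector.close(f_grip=15); rep('cl'); print(manip.current_gripper_force())
manip.servo_line(bw(.000,.068,.105),quat(np.radians(26),YAW),vel=.1); rep('l1')
manip.servo_line(bw(-.024,.068,.178),quat(np.radians(32),YAW),vel=.12); rep('l2')
manip.servo_line(bw(-.07,.068,.215),quat(np.radians(32),YAW),vel=.15); rep('l3')
manip.servo_line(bw(-.17,.068,.25),quat(np.radians(24),YAW),vel=.2); rep('l4')
for n in ['top','scene']: cv2.imwrite(f'pics/{n}8.png',viewer.get_image(n)[...,::-1])
a=[cv2.resize(cv2.imread(f)[y:y+140,x:x+140],(400,400),interpolation=3) for f,x,y in [('pics/top8.png',205,125),('pics/scene8.png',215,90)]]
cv2.imwrite('pics/c8.png',cv2.convertScaleAbs(np.hstack(a),alpha=1.3))
for yaw in (-5,-20,-35):
  for p in ([.44,-.05,.25],[.50,-.2,.15],[.525,-.2,.04]): s=manip.solve_ik(p,quat(np.radians(24),np.radians(yaw))); print(yaw,p,None if s is None else np.round(s,2))
E
```

```text
cl 27.15 [0.9  0.19 0.68] [0.6309 0.1414 0.088 ] 0.0298
14.985004746849881
l1 27.48 [-0.54  0.46 -0.9 ] [0.6256 0.1393 0.1053] 0.0298
l2 28.27 [ 0.09  0.35 -0.41] [0.6018 0.1412 0.1776] 0.0296
l3 28.81 [ 0.17 -0.72 -0.56] [0.5564 0.1455 0.2148] 0.0293
l4 29.49 [-0.45 -0.59 -0.97] [0.4572 0.1549 0.2497] 0.0301
-5 [0.44, -0.05, 0.25] [ 0.23 -0.19 -0.17  2.35 -0.04  0.56  1.56]
-5 [0.5, -0.2, 0.15] [ 0.28  0.19  0.16  2.26 -0.52  0.34  2.37]
-5 [0.525, -0.2, 0.04] [ 1.13  0.64 -0.87  2.23  1.45  0.32  0.58]
-20 [0.44, -0.05, 0.25] [ 0.27 -0.18 -0.32  2.33  0.19  0.6   1.03]
-20 [0.5, -0.2, 0.15] [ 0.47  0.18 -0.15  2.27  0.14  0.28  1.41]
-20 [0.525, -0.2, 0.04] [ 0.68  0.49 -0.43  2.26  1.54  0.2   0.07]
-35 [0.44, -0.05, 0.25] [ 0.25 -0.13 -0.41  2.3   0.37  0.7   0.55]
-35 [0.5, -0.2, 0.15] [ 0.5   0.2  -0.3   2.25  0.62  0.37  0.63]
-35 [0.525, -0.2, 0.04] [ 0.4   0.47 -0.21  2.25  1.42  0.25 -0.18]
```

View pics/c8.png

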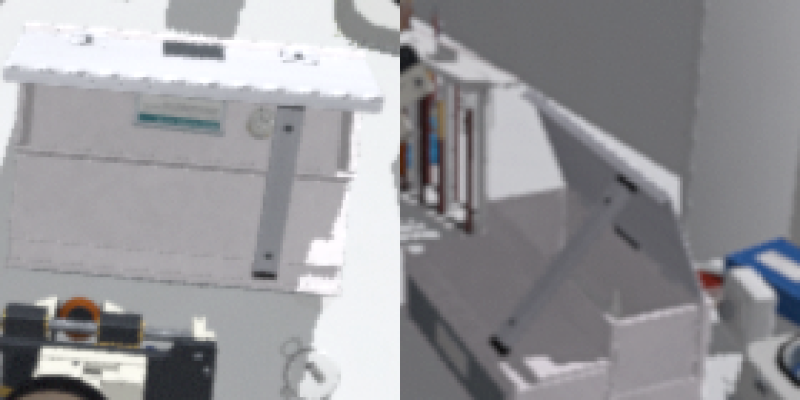

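Bottle is held between the jaws (gap 30 mm). Bar, carton and dropper look undisturbed. Carry it round the front to the tray.

```bash
python3 - <<'E'
from h import *
def rep(n): 
    f=np.mean([manip.current_force() for _ in range(5)],0); print(n,round(manip.current_clock(),2),np.round(f,2),manip.current_tool_pos().round(4),round(manip.current_finger_gap(),4)); return f[2]
q=quat(np.radians(24),np.radians(-25))
manip.move_pose([.42,-.05,.25],q); rep('a')
manip.move_pose([.545,-.197,.16],q); rep('b')
manip.servo_line([.555,-.197,.06],q,vel=.12); f0=rep('c')
for i in range(14):
    manip.servo_line([.555,-.197,.052-.002*i],q,vel=.03); manip.sleep(.1); f=rep(i)
    if f-f0>2.5: break
E
```

```text
a 30.43 [ 0.02 -0.23 -0.76] [ 0.4208 -0.049   0.2503] 0.0296
b 31.28 [-0.64  0.13 -0.65] [ 0.5452 -0.195   0.1599] 0.0297Traceback (most recent call last):
  File "<stdin>", line 7, in <module>
bench.PlanningError: the arm cannot follow that straight line within its joint ranges
```

```bash
python3 - <<'E'
from h import *
def rep(n): 
    f=np.mean([manip.current_force() for _ in range(5)],0); print(n,round(manip.current_clock(),2),np.round(f,2),manip.current_tool_pos().round(4),round(manip.current_finger_gap(),4)); return f[2]
print(manip.current_q().round(2))
best=None
for yaw in (-60,-45,-35,-25,-10,5):
  for x in (.545,.56,.575):
    for t in (24,21):
      ss=[manip.solve_ik([x,-.192,z],quat(np.radians(t),np.radians(yaw))) for z in (.06,.038)]
      if all(s is not None for s in ss): print(yaw,x,t,*[s.round(2)[3:6] for s in ss], np.abs(ss[0]-ss[1]).max().round(2), np.abs(ss[0]-manip.current_q()).max().round(2))
E
```

```text
[ 0.44  0.23 -0.21  2.17  0.36  0.35  1.07]
-60 0.545 24 [2.13 0.71 0.38] [2.13 0.74 0.33] 0.05 1.11
-60 0.545 21 [2.1  0.6  0.41] [2.11 0.64 0.36] 0.05 0.97
-60 0.56 24 [2.09 0.69 0.39] [2.1  0.72 0.35] 0.05 1.09
-60 0.56 21 [2.07 0.59 0.43] [2.07 0.62 0.38] 0.05 0.96
-60 0.575 24 [2.06 0.67 0.41] [2.06 0.7  0.37] 0.05 1.07
-60 0.575 21 [2.03 0.57 0.44] [2.03 0.6  0.4 ] 0.04 0.94
-45 0.545 24 [2.19 0.78 0.24] [2.2  0.91 0.19] 0.14 0.89
-45 0.545 21 [2.15 0.66 0.3 ] [2.16 0.71 0.25] 0.06 0.73
-45 0.56 24 [2.16 0.76 0.25] [2.16 0.82 0.2 ] 0.08 0.87
-45 0.56 21 [2.12 0.64 0.32] [2.12 0.69 0.27] 0.06 0.72
-45 0.575 24 [2.12 0.74 0.27] [2.13 0.78 0.22] 0.06 0.85
-45 0.575 21 [2.08 0.63 0.34] [2.09 0.68 0.29] 0.05 0.71
-35 0.545 24 [2.21 0.97 0.2 ] [2.21 1.36 0.27] 0.39 0.85
-35 0.545 21 [2.17 0.63 0.24] [2.18 0.76 0.2 ] 0.14 0.49
-35 0.56 24 [2.18 0.91 0.21] [2.18 1.3  0.28] 0.39 0.79
-35 0.56 21 [2.14 0.62 0.26] [2.14 0.68 0.21] 0.07 0.49
-35 0.575 24 [2.15 0.74 0.2 ] [2.15 1.04 0.19] 0.3 0.64
-35 0.575 21 [2.1  0.62 0.28] [2.11 0.68 0.23] 0.07 0.49
-25 0.545 24 [2.21 1.28 0.27] [2.22 1
[... 267 characters left out ...]
 0.23] [2.12 0.85 0.23] 0.31 0.23
-10 0.545 24 [2.21 1.21 0.24] [2.21 1.44 0.25] 0.23 0.85
-10 0.545 21 [2.17 0.64 0.22] [2.17 1.15 0.29] 0.51 0.28
-10 0.56 24 [2.17 1.18 0.26] [2.18 1.39 0.27] 0.21 0.82
-10 0.56 21 [2.14 0.35 0.2 ] [2.14 0.84 0.21] 0.49 0.32
-10 0.575 24 [2.14 1.15 0.28] [2.14 1.35 0.28] 0.2 0.79
-10 0.575 21 [2.11 0.36 0.22] [2.11 0.82 0.23] 0.46 0.31
5 0.545 24 [2.17 1.02 0.3 ] [2.17 1.22 0.3 ] 0.21 0.71
5 0.545 21 [2.14 0.18 0.23] [2.14 0.74 0.25] 0.56 0.83
5 0.56 24 [2.14 0.61 0.21] [2.14 1.21 0.32] 0.59 0.51
5 0.56 21 [2.11 0.18 0.25] [2.11 0.22 0.2 ] 0.05 0.82
5 0.575 24 [2.11 0.63 0.23] [2.11 0.86 0.21] 0.23 0.49
5 0.575 21 [2.08 0.18 0.26] [2.08 0.23 0.21] 0.05 0.81
```

```bash
python3 - <<'E'
from h import *
def rep(n): 
    f=np.mean([manip.current_force() for _ in range(5)],0); print(n,round(manip.current_clock(),2),np.round(f,2),manip.current_tool_pos().round(4),round(manip.current_finger_gap(),4)); return f[2]
q=quat(np.radians(21.5),np.radians(-47)); x,y=.54,-.192
manip.move_pose([x,y,.10],q); rep('b')
manip.servo_line([x,y,.055],q,vel=.1); f0=rep('c')
for i in range(14):
    manip.servo_line([x,y,.050-.002*i],q,vel=.03); manip.sleep(.1); f=rep(i)
    if f-f0>2: break
E
```

```text
b 31.98 [ 0.41 -0.99 -0.81] [ 0.5408 -0.1904  0.1012] 0.0298
c 32.58 [ 0.01  0.46 -0.33] [ 0.5401 -0.1923  0.0553] 0.0297
0 32.99 [-0.4  -0.06 -0.58] [ 0.5401 -0.192   0.0502] 0.0295
1 33.34 [ 0.12 -0.2  -0.8 ] [ 0.54  -0.192  0.048] 0.0297
2 33.69 [ 0.42  1.08 -0.79] [ 0.54   -0.192   0.0459] 0.0296
3 34.04 [ 0.28  0.94 -1.01] [ 0.54  -0.192  0.044] 0.0296
4 34.39 [-0.41 -0.89  0.52] [ 0.5399 -0.192   0.0419] 0.0296
5 34.74 [-0.85 -0.23 -0.29] [ 0.54  -0.192  0.04 ] 0.0296
6 35.09 [-0.15  0.71  6.85] [ 0.5416 -0.1922  0.0392] 0.0298
```

```bash
python3 - <<'E'
from h import *
import pickle
effector.open_jaws(); z=R.from_quat(manip.current_tcp_rot()).as_matrix()[:,2]; p=manip.current_tool_pos()
manip.servo_line(p-.15*z,vel=.2); manip.sleep(.5)
print(manip.current_clock(),manip.current_tool_pos())
D=pickle.load(open('cal.pkl','rb'))
for n in ['top','scene']:
    im=viewer.get_image(n)[...,::-1].copy(); cv2.imwrite(f'pics/{n}9.png',im); k=D[n]
    h=cv2.cvtColor(im,cv2.COLOR_BGR2HSV); m=((h[...,0]>5)&(h[...,0]<20)&(h[...,1]>150)&(h[...,2]>40))
    c=proj(k,[.542,-.192,.03]).astype(int); w=m[c[1]-30:c[1]+30,c[0]-30:c[0]+30]; ys,xs=np.nonzero(w)
    print(n,'pred',c,'amber',len(xs), None if not len(xs) else (xs.min()+c[0]-30,xs.max()+c[0]-30,ys.min()+c[1]-30,ys.max()+c[1]-30))
    print(' pred foot/top',proj(k,[.542,-.192,.002]),proj(k,[.542,-.192,.057]),proj(k,[.542,-.192,.072]))
    o=cv2.imread(f'pics/{n}8.png'); a=(slice(130,195),slice(235,340)) if n=='top' else (slice(125,215),slice(250,330)); print(' bin diff',np.abs(o[a].astype(int)-im[a]).mean(),(np.abs(o[a].astype(int)-im[a]).max(2)>40).mean())
    d=(im[c[1]-40:c[1]+20,c[0]-30:c[0]+30].max(2)<60); ys,xs=np.nonzero(d); print(' dark',len(xs), None if not len(xs) else (np.median(xs)+c[0]-30,np.median(ys)+c[1]-40))
E
```

```text
37.5833 [ 0.50239805 -0.15178102  0.1772305 ]
top pred [375 196] amber 9 (np.int64(370), np.int64(374), np.int64(194), np.int64(196))
 pred foot/top [372.6630116  197.51563314] [377.93901202 196.20749229] [379.46324686 195.82957081]
 bin diff 1.6445909645909647 0.0041025641025641026
 dark 573 (np.float64(356.0), np.float64(196.0))
scene pred [310 265] amber 137 (np.int64(304), np.int64(313), np.int64(257), np.int64(275))
 pred foot/top [309.77357009 274.60349163] [311.46229123 256.25597554] [311.93660259 251.10270585]
 bin diff 21.92972222222222 0.25125
 dark 235 (np.float64(307.0), np.float64(264.0))
```

The bin region in the top view is unchanged. In the scene view the amber body spans rows 257–275, against 256–275 predicted for an upright bottle on the tray floor. Hand in.

```bash
python3 -c "
from bench import manip
print(manip.hand_in())"
```

```text
the job is handed in; nothing more can be done
None
```

The job is handed in, but no verdict came back: by the last images the flap is propped on the stay bar, the oil bottle stands upright on the tray, and the dropper bottle and carton are undisturbed in the bin; I used about 38 of 58 s and viewed 11 pictures, one over the limit of 10.

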